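# Pack the calibration kit into its caddy

## Robot

A 6-joint arm with a two-finger parallel gripper is mounted at the origin on the work surface. World frame = base frame: x ahead of the robot, y to its left, z up, the work surface at z = 0. Lengths are in mm, angles in rad, forces in N, time in s.
With the tool pointing down it reaches from about 300 to 775 mm from the base axis. Payload 14.6 kg.
Tool frame: the origin (TCP) lies on the centre line of the jaws, within the pads' length; the fingertips stand 19 mm ahead of it and the grasp point (between the pads) is the TCP (bot.tip_reach is the distance from the TCP to the fingertips, in mm); z points along the fingers, y is the line along which they close (so a half turn about z gives the same grasp; the last joint's range is limited). The gripper opens to 85 mm and grips with 20 to 120 N. Pads are 22 mm wide; open, the fingers measure 114 mm over their backs; the gripper's body (76 mm by 85 mm) begins 54 mm behind the grasp point. The pads swing forward as they close: fully open they stand 13 mm farther back than shut.
Start: joints at [1.066, 0.3, 1.521, -0, 1.321, -0.067], TCP at [233.168, 498.119, 250.281] pointing down, gripper open.
Joint ranges: [-3.03, 3.03], [-0.79, 2.21], [0.23, 2.52], [-1.04, 4.18], [0, 3.07], [-2.55, 2.55]. Speed limits (rad/s): [2.22, 2.22, 2.57, 3.14, 3.14, 3.14].

## Interface

Orientations are given as a unit quaternion [w, x, y, z].
In Python, from rig import bot gives the robot as it stands. Calls block until the motion is done:
- bot.move_to(position, orientation): joint-space move of the TCP to a pose.
- bot.servo_line(position, attitude=None, speed=150, until_force=None): straight line of the TCP; attitude=None keeps the orientation; speed is the mean speed in mm/s. With until_force (N) it stops when the force on the tool has changed by that much, and returns True; else False.
- bot.move_joints(angles): joint-space move.
- bot.move_gripper(opening, grip_force=None): finger opening in mm; grip_force is the grip in N (None keeps the last); returns when the fingers have stopped.
- bot.dwell(seconds).
- bot.ik(position, orientation): joint angles nearest the present ones, or None.
- bot.read_state(): the state.
- bot.read_camera(name): name is "scene" or "top" or "wrist"; returns a dict with "image" (400x640x3 uint8, blue, green, red), "depth" (400x640 float32, mm along the optical axis (not along the pixel's ray), 0 where there is no reading), "fovy" (degrees; the focal length in pixels is half the picture's height over the tangent of half this angle, whatever the lens; pixels are square), "cx", "cy" (the principal point, pixels), "eye" and "attitude" of the camera in the world; the wrist camera has in their place "mount" (4x4, takes a point from camera to tool coordinates, whose origin is the TCP and whose axes are the flange's). Camera axes: x right, y down, z forward; pixel columns grow to the right and rows downward; lengths in mm; the calibration is good to about 2 mm. A picture is of the moment at which its call begins: read the wrist's pose just before it.
A pose or a line that the arm cannot do raises bot.MotionError and nothing moves.
- bot.finish_job(): hands the job in; it is judged then, once.
The state is a dict: "clock": time; "joint_positions": joint angles; "qvel": joint speeds; "effort": joint torques, N m; "ee_pos": TCP position; "tool_rot": TCP orientation; "ft_force": force on the tool from outside, world axes, zero at the start; "moment": the same for the moment, N m; "grip_width": finger opening in mm; "grip_force": force on a finger pad.
Only numpy, scipy, OpenCV 4.12 (cv2) and the standard library are available. Lean on these libraries where they do the work, as an engineer would, in place of code of your own. Each camera call takes 0.05 s, during which the arm holds its last target. There are 200 camera calls.

## Task

Pack the calibration kit into the black caddy: stand the lidded sample cell in the large round well, the calibration weight with the solid head in the small round well, the square block in the square well and the flat block in the oblong well, each upright and fully down on its well's floor. The open cell without a lid and the hollow sleeve do not belong to the kit: leave them standing where they are.

Things in the scene. Friction and masses are not known exactly. Their poses are not given: they have to be found in the camera images.
- cell_mid (a point): Lidded sample cell: closed steel cylinder 50 mm in diameter (its lid rim 51.6 mm, from 44 to 50 mm up) with a small knob 16 mm across and 10 mm tall on top, 60 mm tall in all. Point: on its axis, half-way up (30 mm above its underside). Grip it around the cylinder. Loose, bare metal, stands upright on the table at any yaw (z axis up). Belongs to the kit.
- weight_mid (a point): Calibration weight: slim steel cylinder 30 mm in diameter up to 42 mm, above it a narrow neck 18 mm across and a flat solid head 25 mm across; 60 mm tall. Point: on its axis, 30 mm above its underside. Grip it by the cylinder, below the neck. Loose, bare metal, stands upright on the table at any yaw (z axis up). Belongs to the kit.
- block_mid (a point): Square gauge block: solid aluminium, 32 x 32 mm in plan and 60 mm tall, its faces square to its x and y axes. Point: its centre, 30 mm above its underside. Loose, bare metal, stands upright on the table at any yaw (z axis up). Belongs to the kit.
- flat_mid (a point): Flat gauge block: solid aluminium, 64 mm long along its x axis, 20 mm thick along its y axis, 56 mm tall. Point: its centre, 28 mm above its underside. Loose, bare metal, stands upright on the table at any yaw (z axis up). Belongs to the kit.
- open_cell_mid (a point): Look-alike, not of the kit: open sample cell without a lid, a steel cup 50 mm in diameter and 50 mm tall with a 3 mm wall, open at the top. Stands loose among the kit pieces; all six standing pieces are at least 88 mm apart, centre to centre. Point: on its axis, 25 mm above its underside.
- sleeve_mid (a point): Look-alike, not of the kit: hollow steel sleeve 30 mm in outer diameter and 60 mm tall with an 18 mm bore right through. Stands loose among the kit pieces. Point: on its axis, 30 mm above its underside. Only things under 8 mm high (dish, tweezers) lie between the pieces; a bottle, a beaker and desk things under 150 mm stand at the edges of the work area.
- well_large_round: Place of the lidded sample cell: plate with a round well 70 mm across. Fixed grey plate 94 x 94 x 10 mm in the black caddy. Origin: centre of its underside, 4 mm above the table; well floor (dark) 3 mm, plate top 10 mm above the origin; z up. The four plates lie two by two at 96 mm pitch, in any arrangement, all of one yaw, in a fixed caddy 200 x 200 mm with a rim 16 mm high.
- well_small_round: Place of the calibration weight: plate with a round well 50 mm across. Fixed grey plate 94 x 94 x 10 mm in the black caddy. Origin: centre of its underside, 4 mm above the table; well floor (dark) 3 mm, plate top 10 mm above the origin; z up.
- well_square: Place of the square gauge block: plate with a square well 52 x 52 mm, sides along its x and y axes. Fixed grey plate 94 x 94 x 10 mm in the black caddy. Origin: centre of its underside, 4 mm above the table; well floor (dark) 3 mm, plate top 10 mm above the origin; z up.
- well_slot: Place of the flat gauge block: plate with an oblong well 84 mm long along its x axis and 40 mm wide along its y axis. Fixed grey plate 94 x 94 x 10 mm in the black caddy. Origin: centre of its underside, 4 mm above the table; well floor (dark) 3 mm, plate top 10 mm above the origin; z up.

How it is judged (in metres and radians):
At the end, for the whole second after the job is handed in: Each of the four kit pieces stands in its own well, released and at rest: within 16 mm of the well's centre, its underside within 3 mm of the well's floor, tilted less than 0.09 rad. The open cell and the sleeve still stand upright within 25 mm of where they started (horizontal distance between cell_mid and well_large_round below 0.016 m and z of cell_mid in the frame of well_large_round between 0.029 and 0.036 m and angle between each of cell_mid, weight_mid, block_mid, flat_mid's own z axis and vertical below 0.09 rad and linear speed of each of cell, weight, block, flat, open_cell, sleeve below 0.02 m/s and horizontal distance between weight_mid and well_small_round below 0.016 m and z of weight_mid in the frame of well_small_round between 0.029 and 0.036 m and horizontal distance between block_mid and well_square below 0.016 m and z of block_mid in the frame of well_square between 0.029 and 0.036 m and horizontal distance between flat_mid and well_slot below 0.016 m and z of flat_mid in the frame of well_slot between 0.027 and 0.034 m and distance of each of open_cell_mid, sleeve_mid from where it was at the start of the episode below 0.025 m and angle between each of open_cell_mid, sleeve_mid's own z axis and vertical below 0.1 rad); the robot touches nothing.
It fails at once if the open cell is displaced by more than 40 mm or tipped over (distance of open_cell_mid from where it was at the start of the episode above 0.04 m or angle between open_cell_mid's own z axis and vertical above 0.6 rad).
It fails at once if the hollow sleeve is displaced by more than 40 mm or tipped over (distance of sleeve_mid from where it was at the start of the episode above 0.04 m or angle between sleeve_mid's own z axis and vertical above 0.6 rad).
It also fails if it takes over 123 s, if anything falls off the work surface, if the arm or the gripper's body presses on something with over 40 N, if the wrist force passes 120 N, or if a joint passes its speed limit or range.

## Working session

There is one attempt and no reset: what is moved stays moved. The work goes in short steps, each a Python script; the robot and the scene stay as the last script left them, time stands still between calls to the robot, and variables do not carry over. Pictures are saved under pics/ and viewed, at most 14 in all, crops included, and the job is handed in when it is done.

```bash
ls; mkdir -p pics; python3 - <<'E'
from rig import bot
import cv2,numpy as np
for n in("scene","top"):
    c=bot.read_camera(n); cv2.imwrite(f"pics/{n}0.png",c["image"]); np.savez(f"{n}0.npz",**c)
    print(n,c["fovy"],c["cx"],c["cy"],c["eye"],c["attitude"],(c["depth"]>0).mean())
print(bot.read_state()["clock"],bot.read_camera("wrist")["mount"])
E
```

```text
pics
scene 49.73351217994301 326.23753394608167 202.67140785489795 [1129.91789173  139.69549987  978.4961486 ] [-0.17775582  0.58592185  0.75808285 -0.22451914] 0.99583984375
top 55.19972912999195 314.953670460675 198.85015858381297 [432.59585069 -10.35451002 785.64428258] [-0.05633904  0.70906825 -0.70119491  0.04872196] 0.99622265625
0.1 [[ 1.10136942e-03 -9.56902458e-01 -2.90407425e-01  7.52547708e+01]
 [ 9.99999182e-01  8.65042296e-04  9.42150209e-04 -3.55011507e-01]
 [-6.50331146e-04 -2.90408225e-01  9.56902628e-01 -1.24715456e+02]
 [ 0.00000000e+00  0.00000000e+00  0.00000000e+00  1.00000000e+00]]
```

View pics/top0.png

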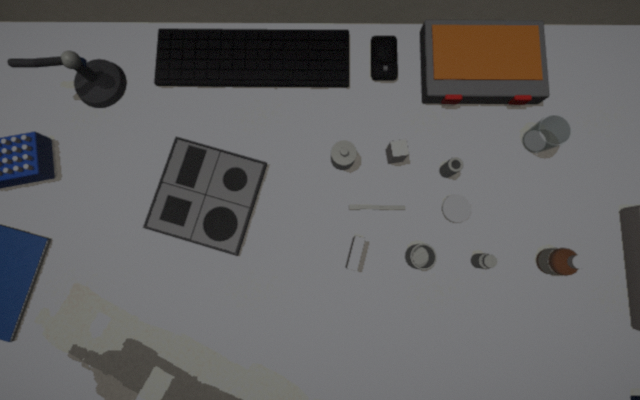

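View pics/scene0.png

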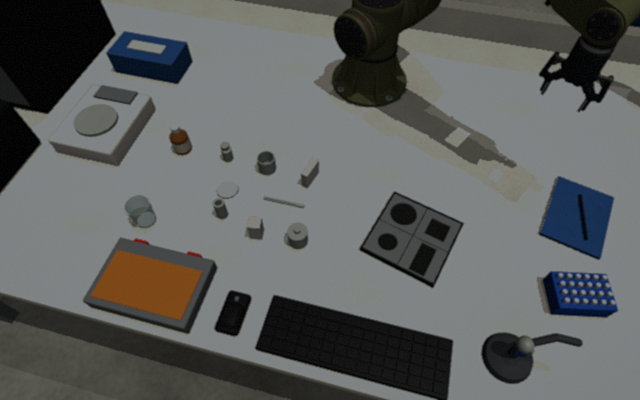

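The top view shows the lidded cell (343,153), block (399,150), sleeve (454,165), flat block (357,254), open cell (420,257) and weight (487,261). The caddy is centred near (206,196): slot upper left, small round upper right, square lower left, large round lower right.

```bash
cat > h.py <<'E'
import numpy as np,cv2
from scipy.spatial.transform import Rotation as R
def cam_pose(c):
    q=np.array(c["attitude"]); return R.from_quat(q[[1,2,3,0]]).as_matrix(),np.array(c["eye"])
def cloud(c,Rm,e):
    f=200/np.tan(np.radians(float(c["fovy"]))/2); d=c["depth"]; v,u=np.mgrid[:400,:640]
    P=np.stack([(u-c["cx"])/f*d,(v-c["cy"])/f*d,d],-1)
    return P@Rm.T+e
def ray(c,uv,z,Rm,e):
    f=200/np.tan(np.radians(float(c["fovy"]))/2); uv=np.atleast_2d(uv).astype(float)
    D=np.c_[(uv[:,0]-c["cx"])/f,(uv[:,1]-c["cy"])/f,np.ones(len(uv))]@Rm.T
    return e+D*((z-e[2])/D[:,2])[:,None]
E
python3 - <<'E'
from h import *
c=dict(np.load("top0.npz")); Rm,e=cam_pose(c); W=cloud(c,Rm,e)
print("table z",W[300,300],W[230,320])
for n,(u,v) in dict(cell=(343,153),block=(399,150),sleeve=(454,165),flat=(357,254),open=(420,257),weight=(487,261)).items():
    s=np.zeros((400,640),bool); s[v-24:v+25,u-24:u+25]=1
    for lo,hi in((10,75),(38,75)):
        p=W[s&(W[...,2]>lo)&(W[...,2]<hi)]
        r=cv2.minAreaRect(p[:,:2].astype(np.float32)); print(n,lo,len(p),p[:,2].max().round(1),np.round(r[0],1),np.round(r[1],1),round(r[2],1))
g=c["image"].max(2); m=np.zeros_like(g); m[130:260,140:270]=(g[130:260,140:270]<52)*255
# dark blobs in caddy
cs,h=cv2.findContours(m,cv2.RETR_CCOMP,cv2.CHAIN_APPROX_NONE)
for k in cs:
    if cv2.contourArea(k)>250:
        r=cv2.minAreaRect(ray(c,k[:,0],14,Rm,e)[:,:2].astype(np.float32)); print(k[:,0].mean(0),cv2.contourArea(k),np.round(r[0],1),np.round(r[1],1),round(r[2],1))
E
```

```text
table z [3.45582241e+02 2.62843333e+01 1.04364194e-02] [485.66761183 -12.28083489   1.33127031]
cell 10 602 62.5 [637.2 -55.3] [49.9 49.6] 1.1
cell 38 527 62.5 [637.2 -55.3] [49.9 49.6] 1.1
block 10 428 64.1 [ 644.5 -164.2] [32.3 32.7] 9.1
block 38 336 64.1 [ 644.5 -164.3] [32.2 32.6] 9.4
sleeve 10 322 63.8 [ 612.3 -271.7] [28.8 28.1] 89.6
sleeve 38 217 63.8 [ 612.3 -271.7] [28.8 28.1] 89.6
flat 10 418 60.5 [440.3 -79.2] [20.2 63.7] 75.2
flat 38 383 60.5 [440.3 -79.2] [20.2 63.7] 75.2
open 10 379 54.2 [ 435.4 -206.7] [48.5 49. ] 88.9
open 38 206 54.2 [ 435.4 -206.7] [48.5 49. ] 88.9
weight 10 329 63.7 [ 428.4 -327.2] [28.2 27. ] 31.0
weight 38 241 63.7 [ 429.3 -327.6] [26.9 27.3] 39.3
[219.83870968 223.37634409] 850.5 [496.4 190.9] [67.3 66.2] 46.5
[175.36666667 210.43333333] 580.0 [521.8 282.9] [51.2 51.3] 74.2
[234.578125 178.9375  ] 400.0 [587.9 164.9] [46.2 47.7] 0.6
[190.75471698 166.44339623] 684.0 [614.1 256.9] [39.3 82.9] 74.3
[210.47026022 181.2936803 ] 301.0 [555.2 222.2] [201.4 196.4] 74.3
```

```bash
cat >> h.py <<'E'
from rig import bot
def quat(deg):  # tool down, closing along world angle deg
    q=(R.from_euler("z",deg+90,degrees=True)*R.from_euler("x",180,degrees=True)).as_quat(); return [q[3],*q[:3]]
def best(p,deg):
    o=[(abs(j[5]),quat(d)) for d in (deg,deg+180) if (j:=bot.ik(p,quat(d))) is not None]
    return min(o,key=lambda t:t[0])[1]
H=200
def pick(xy,deg,w,h=30):
    q=best([*xy,H],deg); bot.move_gripper(min(w+26,85),90)
    bot.move_to([*xy,H],q); bot.servo_line([*xy,h],speed=120)
    bot.move_gripper(max(w-10,0),90); s=bot.read_state(); print("grip",s["grip_width"],s["grip_force"],s["clock"])
    bot.servo_line([*xy,H],speed=120); print("lifted",bot.read_state()["grip_width"],bot.read_state()["ft_force"])
def place(xy,deg,w,h=30):
    bot.move_to([*xy,H],best([*xy,H],deg))
    bot.servo_line([*xy,7+h+10],speed=120)
    t=bot.servo_line([*xy,7+h-3],speed=20,until_force=8); s=bot.read_state(); print("touch",t,s["ee_pos"],s["ft_force"])
    bot.move_gripper(w+14); bot.servo_line([*xy,H],speed=120); print(bot.read_state()["clock"])
E
python3 - <<'E'
from h import *
print(bot.tip_reach)
pick((637,-55),0,50); place((496.4,190.9),74.3,50)
c=bot.read_camera("top"); cv2.imwrite("pics/t1.png",c["image"])
E
```

```text
19.0
grip 48.77650996948536 92.08235800266266 4.7833
lifted 49.68320597796272 [-0.48452709 -1.19425518 -1.55962236]
touch True [496.47891955 190.93405793  37.84425119] [-1.54500545 -1.15343946  7.74380447]
11.175
```

View pics/t1.png

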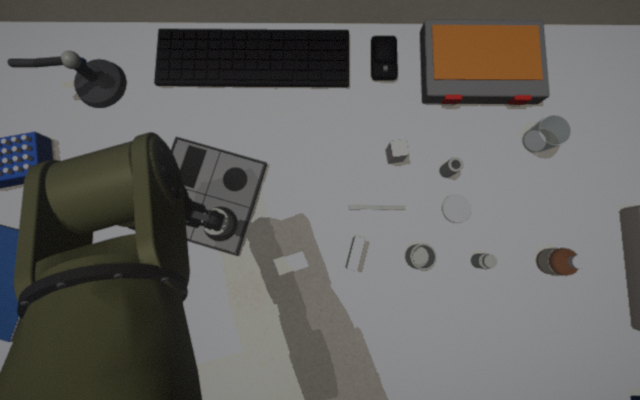

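The cell touched down at the expected height in its well, around pixel (220,222), and the other pieces are undisturbed. On to the other three.

```bash
python3 - <<'E'
from h import *
pick((429,-327.3),0,30); place((587.9,164.9),74.3,30)
pick((644.5,-164.2),9.3,32); place((521.8,282.9),-15.7,32)
pick((440.3,-79.2),75.2,20); place((614.1,256.9),74.3,20)
bot.move_to([400,-150,330],best([400,-150,330],0))
for n in("top","scene"):
    c=bot.read_camera(n); cv2.imwrite(f"pics/{n}2.png",c["image"]); np.savez(f"{n}2.npz",**c)
c=dict(np.load("top2.npz")); Rm,e=cam_pose(c); W=cloud(c,Rm,e)
for n,p in dict(cell=(496.4,190.9),weight=(587.9,164.9),block=(521.8,282.9),flat=(614.1,256.9),open=(435.4,-206.7),sleeve=(612.3,-271.7)).items():
    s=(np.hypot(W[...,0]-p[0],W[...,1]-p[1])<48)&(W[...,2]>35)&(W[...,2]<90)
    q=W[s]; 
    if len(q)>4: r=cv2.minAreaRect(q[:,:2].astype(np.float32)); print(n,np.round(r[0]-np.array(p),1),np.round(r[1],1),q[:,2].max().round(1))
print(bot.read_state()["clock"])
E
```

```text
grip 27.88645120159168 88.53536372655071 15.3
lifted 27.821122279796125 [-0.08006854  1.16583635 -2.95495272]
touch True [587.93655449 164.90771103  37.75826926] [-1.48021639 -0.68804402  5.68815877]
22.475
grip 30.90219054936864 89.5400083065033 25.95
lifted 30.898475120009298 [-0.22255608  0.03784458 -0.72117643]
touch True [521.80209083 282.94307081  37.6412494 ] [-1.46247075 -0.51960876  6.7359465 ]
32.9333
grip 19.110591205182935 88.2170569896698 36.45
lifted 19.030479425086128 [-0.50992751  0.47386629 -1.74439485]
touch True [614.18067194 256.93305496  37.58307239] [ 0.37906509 -0.21904396  5.81120316]
43.9
cell [ 1.1 -0.6] [50.4 49.3] 71.0
weight [ 0.4 -1.4] [26.  28.8] 70.5
block [-0.3 -0.7] [33.6 31.9] 70.0
flat [-0.8 -0.5] [21.4 64. ] 66.4
open [1.4 0.6] [46.4 48.8] 53.5
sleeve [0.2 0. ] [28.5 28.4] 63.1
45.7417
```

View pics/scene2.png

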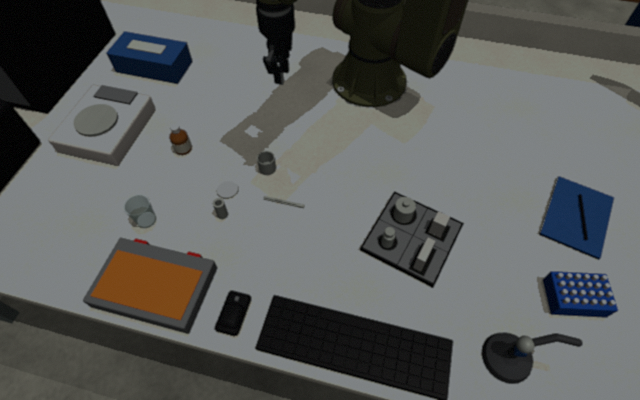

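All four pieces stand upright in their wells, around (403,208), (388,238), (440,222) and (426,253). The open cell (266,162) and sleeve (220,208) haven't moved.

```bash
python3 -c "
from rig import bot
print(bot.finish_job())"
```

```text
the job is handed in; nothing more can be done
None
```

I packed all four kit pieces upright in their wells, within about 2 mm of centre by the top camera, left the open cell and sleeve where they stood, and handed the job in at about 46 s; no verdict was returned.

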